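# Close up the wood-type case

### The job

The wooden type case on the bench stands open. First fold its upright inner flap all the way down flat over the printing blocks, then swing the hinged outer cover fully shut over it; only push both boards from outside with the fingers, do not grip them. Leave the blocks lying in the case, and do not pick up or shift the ink can, the wooden block or the roller that stand around it.

Things in the scene. Friction and masses are not known exactly. Their poses are not given: they have to be found in the camera images.
- case: Open plywood case screwed to the bench, 180 mm (its x) by 200 mm (its y) by 72 mm high, walls and floor 8 mm thick. Origin: centre of its underside, on the bench. Its z is up. The cover is hinged on the rim of its +y side, the flap just inside its -y side. It stands anywhere in front of the robot, turned up to 0.4 rad.
- flap (a joint): Angle (rad) of the inner flap, a wooden board 158 mm (case's x) by 172 mm (hinge to free edge) by 6 mm, 0.1 kg. 0 = flat on its ledges, 26 mm below the case's rim; 1.57 = upright; stop at 1.8 (leaning outward, to -y). Starts at 1.45 to 1.75. Hinge friction (about 0.14 N m) keeps it wherever it is left, so push it all the way down. While it stands, the cover cannot close past it.
- flap_hinge (a point): Middle of the flap's hinge line, which runs along the case's x: 84 mm to the case's -y of its centre, 46 mm above the bench, in the plane of the flap's outer face (which looks to the case's -y when upright and up when folded; the 6 mm of wood lie on the other side of this plane).
- flap_edge (a point): Middle of the flap's free edge, on the same outer face, 172 mm from the hinge line; it is the top edge while the flap stands.
- cover (a joint): Angle (rad) of the outer cover, a plywood board 180 mm (case's x) by 200 mm (hinge to free edge) by 10 mm, 0.2 kg. 0 = shut flat on the rim; 1.57 = upright; stop at 2.0 (leaning outward, to the case's +y). Starts at 1.6 to 1.9. Hinge friction (about 0.32 N m) keeps it wherever it is left, so push it right down onto the rim.
- cover_hinge (a point): Middle of the cover's hinged edge, on its outer face (which looks to the case's +y when upright and up when shut). The hinge axis runs along the case's x, 100 mm to the case's +y of its centre, 72.5 mm above the bench, on the cover's inner face; this point lies 10 mm (the board's thickness) from it, straight above it when shut.
- cover_edge (a point): Middle of the cover's free edge, on the same outer face, 200 mm from point cover_hinge; it is the top edge while the cover stands, and lies 82 mm above the bench when shut.
- ink_can: Loose steel ink can, 68 mm across and 75 mm high, standing on the bench near the case; origin at the centre of its underside. Leave alone.
- planer: Loose light wooden block with a dark top, 85 x 60 x 36 mm, on the bench near the case; origin at the centre of its underside. Leave alone.
- brayer: Loose ink roller lying on the bench near the case: a black roller 36 mm across and 70 mm wide, wire fork and wooden handle, 130 mm long along its x, 36 mm high; origin at the foot end of the fork, on the bench, the handle reaching 75 mm to its -x. Leave alone.
- block1_mid (a point): Centre of a loose dark wooden printing block, 36 x 60 mm (along the case's x and y) and 23 mm high, lying on the case's floor, below the folded flap. Leave in the case.
- block2_mid (a point): Centre of a loose dark wooden printing block, 30 x 60 mm (along the case's x and y) and 23 mm high, lying on the case's floor, below the folded flap. Leave in the case.
- block3_mid (a point): Centre of a loose dark wooden printing block, 36 x 60 mm (along the case's x and y) and 23 mm high, lying on the case's floor, below the folded flap. Leave in the case.
- block4_mid (a point): Centre of a loose dark wooden printing block, 60 x 36 mm (along the case's x and y) and 23 mm high, lying on the case's floor, below the folded flap. Leave in the case.
- flap_lining: Thin brown card-coloured lining board, 130 x 140 x 2 mm, glued on the flap's inner face (its underside once folded), ending 14 to 16 mm short of its edges; it moves with the flap. Origin: centre of the face that is glued on. The fingers must not press on it.
- cover_lining: Thin brown card-coloured lining board, 150 x 164 x 3 mm, glued on the cover's inner face (its underside once shut), ending 15 to 18 mm short of its edges; it moves with the cover. Origin: centre of the face that is glued on. The fingers must not press on it.
Mind the look-alikes: they are no part of the job. Leave any blue or pink look-alike of the part that bears block1_mid alone.

How it is judged:
On the way, in this order (a step that is already met when the one before it is completed fails the run):
1. the flap is folded flat while the cover still stands open (value of joint flap below 0.05 rad and value of joint cover above 1 rad), for 0.2 s.
2. the cover is shut over the folded flap (value of joint cover below 0.04 rad and value of joint flap below 0.05 rad), for 0.2 s.
At the end, for the whole second after the job is handed in: The flap lies flat (within 0.05 rad) and the cover is shut on the rim over it (within 0.04 rad), both at rest; the blocks lie in the case; the can, wooden block and roller are where they were (within 30 mm) (all of step 2 and velocity of joint flap between -0.05 and 0.05 rad/s and velocity of joint cover between -0.05 and 0.05 rad/s and height (world z) of each of block1_mid, block2_mid, block3_mid, block4_mid below 0.04 m and horizontal distance between each of block1_mid, block2_mid, block3_mid, block4_mid and case below 0.12 m and distance of each of ink_can, planer, brayer from where it was at the start of the episode below 0.03 m); the robot touches nothing.
It fails at once if a printing block is lifted out of its bed (height (world z) of any of block1_mid, block2_mid, block3_mid, block4_mid above 0.05 m).
It fails at once if the ink can, wooden block or roller is lifted, pushed away or knocked over (moved over 30 mm or tipped) (distance of any of ink_can, planer, brayer from where it was at the start of the episode above 0.03 m or angle between any of ink_can, planer, brayer's own z axis and vertical above 0.3 rad).
It fails at once if the flap or the cover is gripped or pulled: the fingers press on the lining of its inner face with over 2 N (contact force between the fingers and flap_lining above 2 N or contact force between the fingers and cover_lining above 2 N).
It also fails if it takes over 61 s, if anything falls off the work surface, if the arm or the gripper's body presses on something with over 40 N, if the wrist force passes 120 N, or if a joint passes its speed limit or range.

### The arm

A 7-joint arm with a two-finger parallel gripper is mounted at the origin on the work surface. World frame = base frame: x ahead of the robot, y to its left, z up, the work surface at z = 0. Lengths are in m, angles in rad, forces in N, time in s.
With the tool pointing down it reaches from about 0.425 to 0.95 m from the base axis. Payload 4.7 kg.
Tool frame: the origin (TCP) lies at the very end of the fingers, on their centre line; the grasp point (between the pads) lies 19 mm behind it; z points along the fingers, y is the line along which they close (so a half turn about z gives the same grasp; the last joint's range is limited). The gripper opens to 87 mm and grips with 3 to 60 N. Pads are 19 mm wide; open, the fingers measure 117 mm over their backs; the gripper's body (75 mm by 190 mm) begins 51 mm behind the grasp point.
Start: joints at [-1.279, 0.469, -0.049, 1.532, 0.024, 1.141, -0.082], TCP at [0.213, 0.641, 0.223] pointing down, gripper open.
Joint ranges: [-2.59, 2.59], [-0.33, 1.99], [-1.39, 1.29], [0.1, 2.45], [-1.04, 4.18], [0.21, 1.99], [-2.66, 2.66]. Speed limits (rad/s): [2.57, 2.57, 3.14, 3.14, 3.14, 3.14, 3.14].

### API

Orientations are given as [roll, pitch, yaw] about the fixed x, y, z axes, in that order (R = Rz(yaw) Ry(pitch) Rx(roll)).
In Python, from cell import readout, vision, env gives the robot as it stands.
- The arm moves only by the tool servo_tool, never from a script. Its argument "commands" is one flat list of numbers, 4 for each row, row after row: the shift along the world's x, y, z in cm, then the turn about the world's z in rad. In form: [tx, ty, tz, yaw, tx, ty, tz, yaw, ...]. A call has exactly 10 rows; each row is the pose to reach, as a shift and turn from the pose commanded when the call began; what a row does not reach only later rows make up. A row lasts 1/12 s, in which the tool goes at most 41.7 mm and 7.16 degrees, less where a joint would pass 70% of its speed; a pose out of reach is approached as far as the arm can. A call with a gripper value outside its range is refused whole. "fingers" is the gripper's target within -1 to 1 (fully open at 1, half-way at 0, shut at -1), set as the call begins (left out, the last holds). The fingers move at their own pace and stop on an object; "newtons" is the grip in N (left out, the last holds). Time passes only in rows, so rows that repeat a pose let the fingers close, or fill a call up. It gives the time, the measured TCP pose, the force, the opening and the grip force at its end, in the units of the state.
- readout.read_state(): the state, without advancing time (a new reading comes with each control period).
- vision.read_camera(name): name is "side" or "top"; returns a dict with "image" (480x640x3 uint8, red, green, blue), "fov_y" (degrees; the focal length in pixels is half the picture's height over the tangent of half this angle, whatever the lens; pixels are square), "cx", "cy" (the principal point, pixels), "camera_from_world" (4x4, takes a point from world to camera coordinates). Camera axes: x right, y up, looking along -z (the intrinsics and any distortion apply to the point x, -y, -z); pixel columns grow to the right and rows downward; lengths in m; the calibration is good to about 2 mm. A picture is of the moment at which its call begins. There is no depth.
- env.sign_off(): hands the job in; it is judged then, once.
The state is a dict: "time": time; "joint_positions": joint angles; "qd": joint speeds; "effort": joint torques, N m; "position": TCP position; "tool_rot": TCP orientation; "contact_force": force on the tool from outside, world axes, zero at the start; "wrist_torque": the same for the moment, N m; "opening": finger opening in m; "grip_force": force on a finger pad.
Only numpy, scipy, OpenCV 4.12 (cv2) and the standard library are available. Lean on these libraries where they do the work, as an engineer would, in place of code of your own. Each camera call takes 0.05 s, during which the arm holds its last target. There are 200 camera calls.

## Working session

There is one attempt and no reset: what is moved stays moved. The work goes in short steps, Python scripts to look and compute and a tool call to move; the robot and the scene stay as the last step left them, time stands still between calls to the robot, and variables do not carry over. Pictures are saved under pics/ and viewed, at most 10 in all, crops included, and the job is handed in when it is done.

Besides the shell and the picture viewer there is one more tool, called after "Emit:" by a JSON object that holds its "fn" and its "kwargs", one argument or row to a line. servo_tool: Moves the arm, as the interface text tells. Its arguments: {"type":"object","properties":{"commands":{"type":"array"},"fingers":{"type":"number"},"newtons":{"type":"number"}},"required":["commands"]}

```bash
mkdir -p pics; cat > h.py <<'E'
import numpy as np, cv2
from cell import readout, vision, env
def cam(n,save=None):
    c=vision.read_camera(n)
    if save: cv2.imwrite('pics/'+save,c['image'][:,:,::-1])
    return c
def K(c):
    f=c['image'].shape[0]/2/np.tan(np.radians(c['fov_y'])/2); return f,c['cx'],c['cy']
def ray(c,u,v):
    f,cx,cy=K(c); T=np.array(c['camera_from_world']); d=np.array([(u-cx)/f,-(v-cy)/f,-1])
    return -T[:3,:3].T@T[:3,3], T[:3,:3].T@d
def onz(c,u,v,z):
    o,d=ray(c,u,v); return o+d*(z-o[2])/d[2]
def proj(c,p):
    f,cx,cy=K(c); T=np.array(c['camera_from_world']); q=T[:3,:3]@np.array(p)+T[:3,3]
    return np.array([cx+f*q[0]/-q[2], cy+f*q[1]/q[2]])
E
python3 - <<'E'
from h import *
for n in('side','top'):
    c=cam(n,n+'0.png'); print(n,{k:v for k,v in c.items() if k!='image'}, ray(c,320,240))
print(readout.read_state())
E
```

```text
side {'fov_y': 51.98564482156626, 'cx': 324.46247634601724, 'cy': 232.8291868148818, 'camera_from_world': array([[ 0.92581999, -0.3779268 ,  0.00535506, -0.50461738],
       [ 0.20924553,  0.52429179,  0.82542984, -0.22324377],
       [-0.31475967, -0.76307893,  0.56447932, -0.7141756 ],
       [ 0.        ,  0.        ,  0.        ,  1.        ]])} (array([ 0.28910395, -0.6186359 ,  0.59011168]), array([ 0.30331803,  0.75886726, -0.57655275]))
top {'fov_y': 45.05504570388842, 'cx': 309.0225262028779, 'cy': 233.15639152816036, 'camera_from_world': array([[ 0.01644709, -0.99985909,  0.00335961,  0.04921165],
       [ 0.9955991 ,  0.01668687,  0.09221703, -0.59778479],
       [-0.09226009,  0.00182812,  0.99573326, -1.16397668],
       [ 0.        ,  0.        ,  0.        ,  1.        ]])} (array([0.48695601, 0.06130776, 1.2139709 ]), array([ 0.08079681, -0.02099446, -0.99676021]))
{'time': 0.1, 'joint_positions': array([-1.27891743,  0.46940057, -0.0486163 ,  1.5335576 ,  0.0240919 ,
        1.14098132, -0.08227329]), 'qd': array([ 0.00110596, -0.00177807,  0.00087774, -0.00486034,  0.00130198,
       -0.00052255, -0.00043328]), 'effort': array([ 5.84932368e-04, -5.09170711e+01, -8.10253364e-02, -2.36829704e+01,
       -6.14635949e-02,  3.44905606e-02,  7.07601725e-05]), 'position': array([0.21263714, 0.64007706, 0.22158475]), 'tool_rot': array([-3.13983145e+00,  4.26053081e-05,  2.82088481e+00]), 'contact_force': array([-0.43402039,  0.01442506,  0.17265113]), 'wrist_torque': array([-0.03898749, -0.01685304,  0.04376679]), 'grip_force': 0.0, 'opening': 0.08727314313506922}
```

View pics/top0.png

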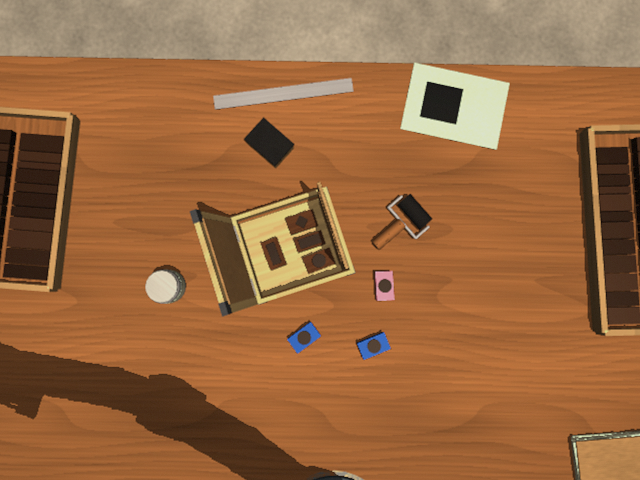

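View pics/side0.png

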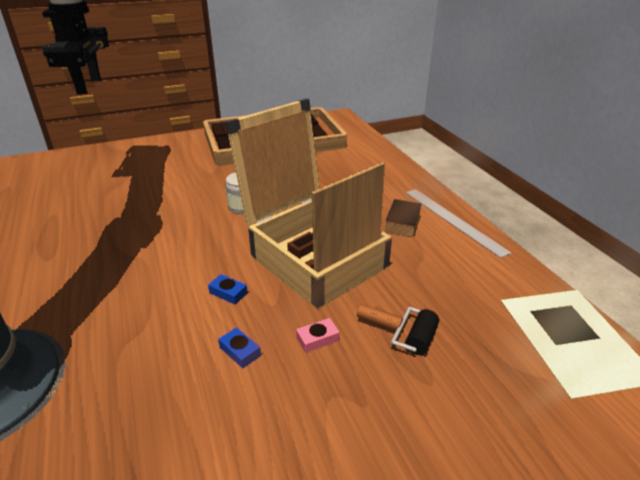

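The top view shows the case at about (285,245), the cover leaning left (+y) with its edge running (196,215)–(225,309), and the flap on the right near (335,230). The can is at (165,285), the planer at (269,142) and the brayer at (405,220). The side view shows the cover's top edge at (232,125)–(308,104) and the flap's at (315,190)–(383,167).

```bash
python3 - <<'E'
import cv2
a=cv2.imread('pics/top0.png')[170:325,185:365]; b=cv2.imread('pics/side0.png')[95:310,220:400]
a=cv2.resize(a,None,fx=2.2,fy=2.2,interpolation=2);b=cv2.resize(b,None,fx=2.2,fy=2.2,interpolation=2)
import numpy as np
o=np.zeros((473,792,3),np.uint8); o[:a.shape[0],:396]=a; o[:b.shape[0],396:]=b; cv2.imwrite('pics/z.png',o)
E
```

```text
(no output)
```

View pics/z.png

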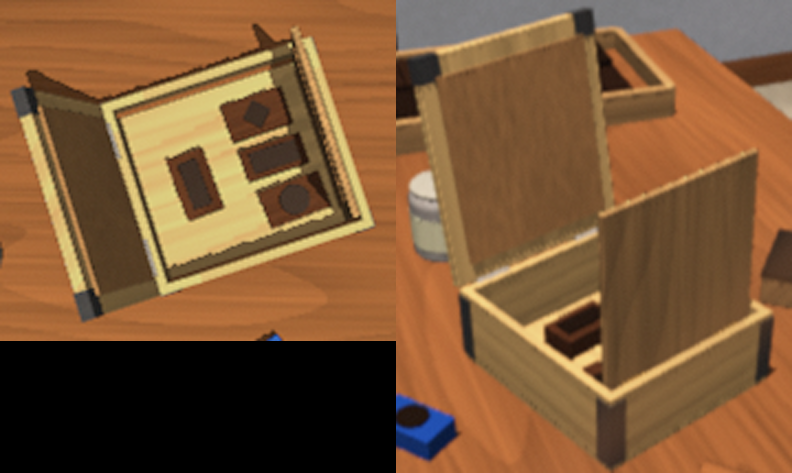

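The crop shows the rim corners clearly. In the full top image they are at about (354.5,271.8), (327.3,187.3), (259,303) and (232.3,217.3).

```bash
python3 - <<'E'
from h import *
t=cam('top');s=cam('side')
C=[onz(t,*p,.072)[:2] for p in((354.5,271.8),(327.3,187.3),(232.3,217.3),(259,303))]
print(np.round(C,4)); print('side',[np.round(onz(s,*p,.072)[:2],4) for p in((318.2,276.8),(390.5,238.6),(250,227.3))])
P=np.array(C); o=P.mean(0); ex=(P[1]-P[0]+P[2]-P[3]); ex/=np.linalg.norm(ex); ey=np.array([-ex[1],ex[0]])
print('o',o,'yaw',np.arctan2(ex[1],ex[0]),'sizes',[np.linalg.norm(P[i]-P[i-1]) for i in range(4)])
def P3(x,y,z): return np.r_[o+ex*x+ey*y,z]
# angles: intersect side ray with case plane x=const
def inplane(c,px,x):
    a,d=ray(c,*px); n=np.r_[ex,0]; k=(x-n@(a-np.r_[o,0]))/(n@d); p=a+k*d; return (p[:2]-o)@ey,p[2]
for px,x in(((313.2,191.4),-.079),((384,164),.079)):
    y,z=inplane(s,px,x); print('flap',y,z,np.arctan2(z-.046,y+.084), np.hypot(z-.046,y+.084))
for px,x in(((190.5,211),.09),((221.4,315.5),-.09)):
    a,d=ray(t,*px); print('cover')
    for th in(1.6,1.7,1.8,1.9):
        y=.1+.2*np.cos(th)+.01*np.sin(th); z=.0725+.2*np.sin(th)-.01*np.cos(th); print(th,proj(t,P3(x,y,z)),proj(s,P3(x,y,z)))
for n,px,z in(('can',(165,285),.075),('planer',(269,142),.036),('broll',(413,212),.03),('bhandle',(376,244),.015)):
    p=onz(t,*px,z)[:2]; print(n,p,'case',(p-o)@ex,(p-o)@ey)
E
```

```text
[[ 0.5178 -0.0316]
 [ 0.6853  0.0242]
 [ 0.6218  0.2121]
 [ 0.4537  0.155 ]]
side [array([ 0.5199, -0.0333]), array([0.6835, 0.0195]), array([0.4541, 0.1512])]
o [0.56966663 0.0899112 ] yaw 0.3247559144210409 sizes [np.float64(0.19731085896950334), np.float64(0.17659125832490571), np.float64(0.19830630437213037), np.float64(0.17758705326007826)]
flap -0.08074384649750307 0.22184453344372884 1.5522812137560613 0.1758746783299816
flap -0.07825085678377247 0.21604260231700523 1.5369991842495643 0.1701397638721175
cover
1.6 [213.3634919  202.69383145] [319.28969321 101.51909567]
1.7 [225.0881532  199.08908299] [326.29517468 104.68637399]
1.8 [236.83751569 195.71229083] [333.41516511 108.9737981 ]
1.9 [248.42252641 192.61545298] [340.55079645 114.36038121]
cover
1.6 [245.60834348 308.0226763 ] [237.32356196 125.28205144]
1.7 [257.48744602 304.22173688] [243.94604163 129.18458145]
1.8 [269.32252053 300.4314631 ] [250.81181196 134.32729453]
1.9 [280.92263488 296.71303717] [257.827714  140.6839865]
can [0.48578023 0.33963323] case 0.0001791331901842691 0.26343498330960036
planer [0.78458066 0.14527645] case 0.22134599069437705 -0.016102991986514152
broll [ 0.64408285 -0.15464087] case -0.007504668911469781 -0.2555135370444772
bhandle [ 0.57775138 -0.08043871] case -0.046692670761642116 -0.16402514782059266
```

Emit:
{"fn": "servo_tool", "kwargs": {
  "commands": [0,0,4,-0.1,0,0,8,-0.2,0,0,12,-0.3,1.5,-2.6,14,-0.4,3.5,-6,14,-0.5,5.5,-9.5,14,-0.6,7.5,-13,14,-0.7,9.5,-16.4,14,-0.8,11.5,-19.9,14,-0.9,13.5,-23.4,14,-0.925],
  "fingers": -1,
  "newtons": 5
}}

```text
time: 1.03
position: [0.3484, 0.4046, 0.3625]
tool_rot: [3.142, -0.0, 1.892]
contact_force: [0.3, 0.3, -0.5]
opening: 0.0286
grip_force: 0.0
```

Emit:
{"fn": "servo_tool", "kwargs": {
  "commands": [2,-3.5,0,0,4,-7,0,0,6,-10.4,0,0,8,-13.8,0,0,10,-17.3,0,0,12,-20.8,0,0,14,-24.2,0,0,16,-27.7,0,0,18,-31.1,0,0,20,-34.6,0,0]
}}

```text
time: 1.87
position: [0.5482, 0.059, 0.3627]
tool_rot: [3.141, -0.001, 1.896]
contact_force: [0.7, 0.1, -0.5]
opening: 0.0004
grip_force: 0.0
```

Emit:
{"fn": "servo_tool", "kwargs": {
  "commands": [1.7,-2.6,0,0,3.4,-5.2,0,0,5,-7.8,0,0,6.6,-10.2,0,0,6.6,-10.2,-4,0,6.6,-10.2,-8,0,6.6,-10.2,-12,0,6.6,-10.2,-16,0,6.6,-10.2,-20,0,6.6,-10.2,-20,0]
}}

```text
time: 2.7
position: [0.608, -0.0403, 0.1546]
tool_rot: [-3.127, -0.005, 1.896]
contact_force: [-0.9, 0.8, -0.4]
opening: 0.0005
grip_force: 0.0
```

```bash
python3 - <<'E'
from h import *
cam('side','s1.png'); st=readout.read_state(); p=st['position'];print(p,st['contact_force'])
o=np.array([.5697,.0899]);ey=np.array([-np.sin(.325),np.cos(.325)]);ex=np.array([ey[1],-ey[0]])
print('case',(p[:2]-o)@ex,(p[:2]-o)@ey)
for th in np.r_[1.55,1.4:-.01:-.1]:
    r=.115; y=-.084+r*np.cos(th)-.0095; z=.046+r*np.sin(th)
    w=o+ey*y; print(round(th,2),np.round(100*(np.r_[w,z]-p),1))
E
```

```text
[ 0.61074488 -0.04078592  0.15889033] [0.1348582  0.18111192 0.74235666]
case -0.0028329557593455776 -0.13695059894533773
1.55 [-1.2  4.4  0.2]
1.4 [-1.7  6.1  0. ]
1.3 [-2.1  7.1 -0.2]
1.2 [-2.4  8.2 -0.6]
1.1 [-2.8  9.2 -1. ]
1.0 [-3.1 10.1 -1.6]
0.9 [-3.4 11.  -2.3]
0.8 [-3.7 11.8 -3. ]
0.7 [-3.9 12.5 -3.9]
0.6 [-4.1 13.2 -4.8]
0.5 [-4.3 13.8 -5.8]
0.4 [-4.5 14.2 -6.8]
0.3 [-4.6 14.6 -7.9]
0.2 [-4.7 14.9 -9. ]
0.1 [ -4.8  15.1 -10.1]
-0.0 [ -4.8  15.1 -11.3]
```

View pics/s1.png

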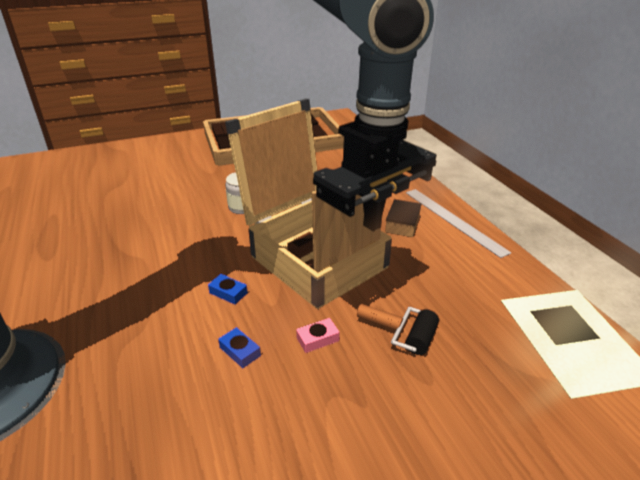

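The closed fingers stand on the flap's outer side near (375,215), with the gripper body just above the flap's top edge. Everything else is untouched, so I push along the arc.

Emit:
{"fn": "servo_tool", "kwargs": {
  "commands": [-0.5,1.5,0.4,0,-1,3,0.4,0,-1.4,4.5,0.4,0,-1.7,5.8,0.2,0,-2.1,7,0,0,-2.4,8.2,-0.4,0,-2.8,9.2,-0.9,0,-3.1,10.1,-1.5,0,-3.4,11,-2.2,0,-3.7,11.8,-3,0]
}}

```text
time: 3.58
position: [0.5765, 0.0777, 0.1319]
tool_rot: [3.141, -0.0, 1.896]
contact_force: [1.6, -0.4, 0.6]
opening: 0.0004
grip_force: 0.5
```

Emit:
{"fn": "servo_tool", "kwargs": {
  "commands": [-0.2,0.7,-0.9,0,-0.4,1.4,-1.8,0,-0.6,2,-2.8,0,-0.8,2.4,-3.8,0,-0.9,2.8,-4.9,0,-1,3.1,-6,0,-1.1,3.2,-7.1,0,-1.1,3.3,-7.8,0,-1.1,3.3,-8.4,0,-1.1,3.3,-8.6,0]
}}

```text
time: 4.42
position: [0.5654, 0.1093, 0.0462]
tool_rot: [-3.14, -0.001, 1.895]
contact_force: [-5.8, 0.3, 15.1]
opening: 0.0005
grip_force: 7.3
```

```bash
python3 - <<'E'
from h import *
cam('side','s2.png'); st=readout.read_state(); print(st['position'],st['contact_force'])
E
```

```text
[0.56549929 0.10932759 0.04646034] [-0.21260911 -0.35859951  0.09932769]
```

View pics/s2.png

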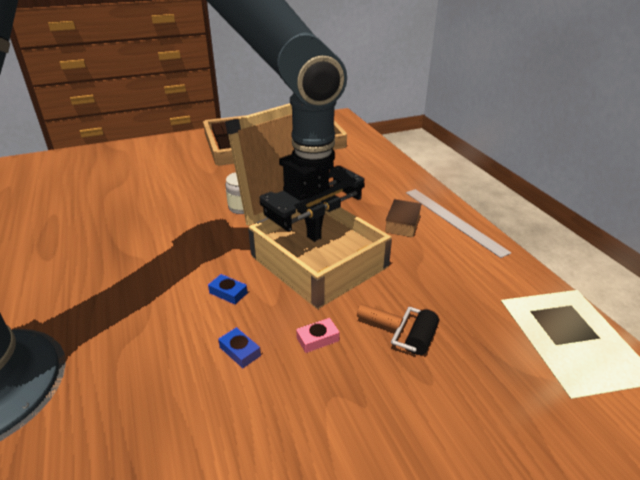

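The flap lies folded under the fingers near (315,240), with the cover still open. I press a little further to confirm it is seated.

Emit:
{"fn": "servo_tool", "kwargs": {
  "commands": [0,0,-0.2,0,0,0,-0.4,0,0,0,-0.6,0,0,0,-0.8,0,0,0,-0.8,0,0,0,-0.8,0,0,0,-0.8,0,0,0,-0.8,0,0,0,-0.8,0,0,0,-0.8,0]
}}

```text
time: 5.3
position: [0.566, 0.1094, 0.0454]
tool_rot: [3.141, -0.005, 1.895]
contact_force: [-17.4, -0.9, 52.3]
opening: 0.0007
grip_force: 26.2
```

Emit:
{"fn": "servo_tool", "kwargs": {
  "commands": [0,0,3,0,0,0,7,0,0,0,11,0,0,0,15,0,0,0,19,0,0,0,23,0,0,0,27,0,0,0,31,0,0,0,33,0,0,0,33,0]
}}

```text
time: 6.13
position: [0.5685, 0.109, 0.3745]
tool_rot: [3.13, -0.0, 1.895]
contact_force: [0.4, -0.1, 0.1]
opening: 0.0004
grip_force: 0.0
```

Emit:
{"fn": "servo_tool", "kwargs": {
  "commands": [-1.3,3.7,0,0,-2.6,7.4,0,0,-3.9,11.1,0,0,-5.2,14.8,0,0,-5.8,16.6,0,0,-5.8,16.6,0,0,-5.8,16.6,0,0,-5.8,16.6,0,0,-5.8,16.6,0,0,-5.8,16.6,0,0]
}}

```text
time: 6.97
position: [0.5086, 0.2737, 0.3686]
tool_rot: [3.141, 0.0, 1.892]
contact_force: [-0.2, -0.1, -0.3]
opening: 0.0005
grip_force: 0.0
```

```bash
python3 - <<'E'
from h import *
cam('side','s3.png'); cam('top','t3.png'); st=readout.read_state(); p=st['position'];print(p,st['contact_force'])
a=cv2.imread('pics/s3.png')[60:330,150:450];b=cv2.imread('pics/t3.png')[120:390,130:430]
cv2.imwrite('pics/z3.png',cv2.resize(np.hstack([a,b]),None,fx=1.33,fy=1.33))
o=np.array([.5697,.0899]);ey=np.array([-np.sin(.325),np.cos(.325)]);ex=np.array([ey[1],-ey[0]])
print('case',(p[:2]-o)@ex,(p[:2]-o)@ey)
for th in np.r_[1.735,1.6:-.01:-.1]:
    r=.15; y=.1-r*np.cos(th)+.01*np.sin(th)+.0095; z=.0725+r*np.sin(th)+.01*np.cos(th)
    w=o+ey*y; print(round(th,2),np.round(100*(np.r_[w,z]-p),1))
E
```

```text
[0.5083438  0.27434205 0.36868281] [-0.87824462  0.12903881 -0.51548204]
case 0.0007497170352066748 0.19437821962727805
1.74 [  1.5  -4.8 -15. ]
1.6 [  2.2  -6.7 -14.7]
1.5 [  2.7  -8.1 -14.6]
1.4 [  3.1  -9.5 -14.7]
1.3 [  3.6 -11.  -14.9]
1.2 [  4.1 -12.3 -15.3]
1.1 [  4.5 -13.7 -15.8]
1.0 [  5.  -15.  -16.5]
0.9 [  5.4 -16.2 -17.2]
0.8 [  5.7 -17.3 -18.2]
0.7 [  6.1 -18.3 -19.2]
0.6 [  6.4 -19.3 -20.3]
0.5 [  6.7 -20.1 -21.5]
0.4 [  6.9 -20.8 -22.9]
0.3 [  7.1 -21.4 -24.2]
0.2 [  7.3 -21.8 -25.7]
0.1 [  7.4 -22.1 -27.1]
-0.0 [  7.4 -22.3 -28.6]
```

View pics/z3.png

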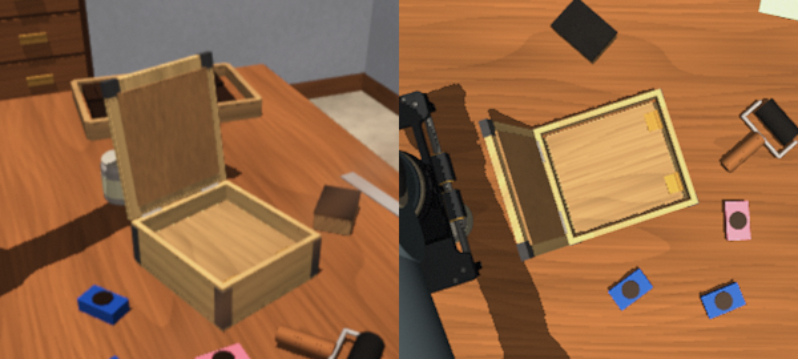

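The flap now lies flat, with its face and two hinge plates visible inside the rim, and the cover still stands. The gripper is outside the cover, so I go down and push it over.

Emit:
{"fn": "servo_tool", "kwargs": {
  "commands": [0,0,-4,0,0,0,-8,0,0,0,-12,0,0,0,-14.5,0,0,0,-14.5,0,0.7,-2.4,-14.6,0,1.5,-4.8,-14.7,0,2,-6,-14.5,0,2.4,-7.2,-14.4,0,2.8,-8.5,-14.4,0]
}}

```text
time: 7.9
position: [0.5368, 0.1915, 0.2263]
tool_rot: [3.138, -0.002, 1.896]
contact_force: [0.5, 3.0, -1.2]
opening: 0.0008
grip_force: 1.1
```

Emit:
{"fn": "servo_tool", "kwargs": {
  "commands": [0.4,-1.3,-0.1,0,0.9,-2.7,-0.3,0,1.3,-4,-0.8,0,1.7,-5.2,-1.3,0,2.2,-6.5,-2,0,2.6,-7.7,-2.8,0,2.9,-8.8,-3.7,0,3.3,-9.8,-4.7,0,3.6,-10.8,-5.8,0,3.9,-11.6,-7.1,0]
}}

```text
time: 8.73
position: [0.5766, 0.0744, 0.1551]
tool_rot: [3.138, -0.0, 1.896]
contact_force: [0.1, -0.7, 2.0]
opening: 0.0006
grip_force: 0.6
```

Emit:
{"fn": "servo_tool", "kwargs": {
  "commands": [0.2,-0.7,-1.3,0,0.4,-1.3,-2.6,0,0.6,-1.7,-4,0,0.7,-2,-5.4,0,0.7,-2.2,-6.4,0,0.7,-2.2,-7,0,0.7,-2.2,-7.3,0,0.7,-2.2,-7.6,0,0.7,-2.2,-7.6,0,0.7,-2.2,-7.6,0]
}}

```text
time: 9.57
position: [0.5816, 0.052, 0.0824]
tool_rot: [-3.141, -0.003, 1.895]
contact_force: [-12.2, -1.1, 33.8]
opening: 0.0005
grip_force: 17.0
```

The cover is seated at z = 0.082 with firm contact. I lift off and check.

Emit:
{"fn": "servo_tool", "kwargs": {
  "commands": [0,0,0,0,0,0,0,0,0,0,0,0,0,0,1,0,0,0,3,0,0,0,6,0,0,0,10,0,0,0,14,0,0,0,18,0,0,0,18,0]
}}

```text
time: 10.4
position: [0.5864, 0.0527, 0.2662]
tool_rot: [3.126, 0.001, 1.896]
contact_force: [0.8, -0.7, 0.9]
opening: 0.0005
grip_force: 0.0
```

```bash
python3 - <<'E'
from h import *
cam('side','s4.png'); st=readout.read_state(); print(st['position'],st['contact_force'])
E
```

```text
[0.58453317 0.05287531 0.26249033] [-0.33487263  0.54438783 -1.25818976]
```

View pics/s4.png

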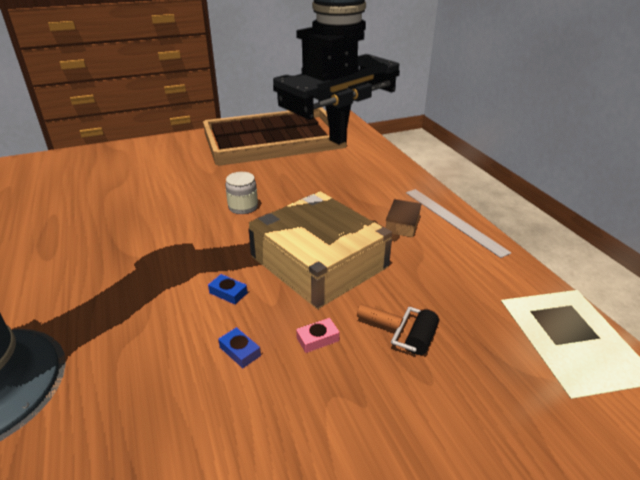

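The cover is shut flat on the case at about (320,245). The can, block and roller have not moved, and the arm is clear.

```bash
python3 -c "
from cell import env
print(env.sign_off())"
```

```text
the job is handed in; nothing more can be done
None
```

I folded the flap flat, shut the cover over it and handed the job in at about 10.5 s; the can, wooden block and roller look unmoved in the last picture, but the hand-in returned no verdict.

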